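# Tip the spare-parts carton onto the check-in outline and scan it

### The job

Push the tall cardboard carton gently near its top, on its labelled face, so that it topples forward and lands flat, label up, wholly inside the white outline on the black mat. Then press the button on the grey console to scan it in, and let go of the button. Do not grip, lift or carry the carton, and leave the other things around the mat as they stand.

Things in the scene. Friction and masses are not known exactly. Their poses are not given: they have to be found in the camera images.
- carton: Tall closed cardboard carton standing on the mat, its foot across the outline's near line: 45 deep (its x), 80 wide (y), 130 tall (z), 0.18-0.35 kg. Origin: centre of underside. It must fall towards its +x (level, to the outline). The face at x = -22.5 has a white label: push it there, 90-115 up. It tips over its lower front edge, which hardly slides, and falls by itself once leaned 20 degrees.
- carton_mid (a point): Centre of the carton, 65 above its underside.
- foot_left (a point): Lower left (+y) corner of the carton's front face (the face turned to the outline, which ends up underneath).
- foot_right (a point): Lower right (-y) corner of the carton's front face (the face turned to the outline, which ends up underneath).
- top_left (a point): Upper left (+y) corner of the carton's front face (the face turned to the outline, which ends up underneath).
- top_right (a point): Upper right (-y) corner of the carton's front face (the face turned to the outline, which ends up underneath).
- mat: Fixed black rubber mat on the bench, 300 (x) by 200 (y) by 4 thick; origin at the centre of its underside. The carton stands on its -x half, the outline is on its +x half.
- outline (a point): Centre of the rectangle outlined in white tape on the mat, on the mat's upper face, 55 along the mat's +x from its centre, axes as the mat. The inside of the outline is 180 (x) by 135 (y); the tape is flat, 8 wide.
- console: Fixed grey console box 90 (x) by 70 (y) by 40 high, at the left or the right of the mat, with a black display strip on its top and the round button in a black housing nearer the robot. Origin at the centre of its underside.
- scan_button_top (a point): Centre of the top of the white round push button (32 across) on top of the console; it is pressed straight down.
- scan_button (a joint): Travel of the button in m: 0 released, 0.006 fully down (about 5 N); it springs back. It counts as pressed beyond 0.004.
- parts_bin: Bystander: loose empty blue open bin 100 by 75 by 50 high, on the other side of the mat from the console. Origin: centre of underside.
- motor: Bystander: dark steel motor standing on end beside the outline at the mat's +y side, 36 across, 80 high with its shaft. Origin: centre of underside.
- small_carton: Bystander: small cardboard carton 50 by 45 by 60 high, standing beside the outline at the mat's -y side. Origin: centre of underside.
- profile: Bystander: offcut of aluminium profile standing on end beyond the mat's +x end, 30 by 30 by 90 high. Origin: centre of underside.
Things that resemble listed ones, but are neither listed nor needed, are in the scene too. Leave any green look-alike of the carton alone. What is shaped like the console but turquoise or yellow is not meant.

How it is judged (in metres and radians):
On the way, in this order (a step that is already met when the one before it is completed fails the run):
1. the carton lies flat, label up, wholly inside the outline, at rest and not touched (angle between carton's own x axis and vertical above 3 rad and x of foot_left in the frame of outline between -0.09 and 0.09 m and y of foot_left in the frame of outline between -0.0675 and 0.0675 m and x of foot_right in the frame of outline between -0.09 and 0.09 m and y of foot_right in the frame of outline between -0.0675 and 0.0675 m and x of top_left in the frame of outline between -0.09 and 0.09 m and y of top_left in the frame of outline between -0.0675 and 0.0675 m and x of top_right in the frame of outline between -0.09 and 0.09 m and y of top_right in the frame of outline between -0.0675 and 0.0675 m and linear speed of carton below 0.02 m/s and angular speed of carton below 0.1 rad/s and contact force between carton and the fingers below 0.1 N), for 0.2 s.
2. the button is pressed (value of joint scan_button above 0.004 m), for 0.04 s.
At the end, for the whole second after the job is handed in: The carton lies at rest on its front face (label up, within about 8 degrees of flat), all four corners inside the 180 x 135 mm white outline, and the button, having been pressed beyond 4 mm after that, is released (angle between carton's own x axis and vertical above 3 rad and x of foot_left in the frame of outline between -0.09 and 0.09 m and y of foot_left in the frame of outline between -0.0675 and 0.0675 m and x of foot_right in the frame of outline between -0.09 and 0.09 m and y of foot_right in the frame of outline between -0.0675 and 0.0675 m and x of top_left in the frame of outline between -0.09 and 0.09 m and y of top_left in the frame of outline between -0.0675 and 0.0675 m and x of top_right in the frame of outline between -0.09 and 0.09 m and y of top_right in the frame of outline between -0.0675 and 0.0675 m and linear speed of carton below 0.02 m/s and angular speed of carton below 0.1 rad/s and value of joint scan_button below 0.002 m); the robot touches nothing.
It fails at once if the carton is lifted or carried (height (world z) of carton_mid above 0.095 m).
It fails at once if the carton is gripped or struck hard (over 20 N from the fingers) (contact force between carton and the fingers above 20 N).
It fails at once if the carton goes over and comes down more than 45 mm off the outline's centre (angle between carton's own z axis and vertical above 1.45 rad and horizontal distance between carton_mid and outline above 0.045 m).
It fails at once if the button is pressed while the carton is not yet lying flat (value of joint scan_button above 0.002 m and not (angle between carton's own x axis and vertical above 3 rad)).
It fails at once if the blue bin, motor, small carton or profile is moved by more than 20 mm or knocked over (distance of any of parts_bin, motor, small_carton, profile from where it was at the start of the episode above 0.02 m or angle between any of parts_bin, motor, small_carton, profile's own z axis and vertical above 0.5 rad).
It also fails if it takes over 42 s, if anything falls off the work surface, if the arm or the gripper's body presses on something with over 40 N, if the wrist force passes 120 N, or if a joint passes its speed limit or range.

### The arm

A 7-joint arm with a two-finger parallel gripper is mounted at the origin on the work surface. World frame = base frame: x ahead of the robot, y to its left, z up, the work surface at z = 0. Lengths are in m, angles in degrees, forces in N, time in s.
With the tool pointing down it reaches from about 0.425 to 0.875 m from the base axis. Payload 4.7 kg.
Tool frame: the origin (TCP) lies at the very end of the fingers, on their centre line; the grasp point (between the pads) lies 19 mm behind it (pinch_z is the distance from the TCP to the grasp point, in m); z points along the fingers, y is the direction in which the jaws open and shut (so a half turn about z gives the same grasp; the last joint's range is limited). The gripper opens to 87 mm and grips with 3 to 60 N. Pads are 19 mm wide; open, the fingers measure 117 mm over their backs; the gripper's body (75 mm by 190 mm) begins 51 mm behind the grasp point.
Start: joints at [-65.77, 18.392, -4.016, 83.108, 1.295, 78.541, -3.26], TCP at [0.258, 0.596, 0.223] pointing down, gripper open.
Joint ranges: [-163.93, 163.93], [-17.29, 119.83], [-79.2, 71.16], [3.27, 140.29], [-89.18, 269.18], [5.43, 117.66], [-154.24, 154.24]. Speed limits (degrees/s): [147.25, 147.25, 180, 180, 180, 180, 180].

### API

Orientations are given as [roll, pitch, yaw] about the fixed x, y, z axes, in that order (R = Rz(yaw) Ry(pitch) Rx(roll)).
In Python, from cell import get_obs, read_camera, camera_params, sign_off, pinch_z gives the robot as it stands.
- The arm moves only by the shell command python3 -m handwheel 'ROWS' [FORCE]. ROWS is JSON, a list of rows, each a list of 5 numbers: the finger opening in m, from 0 to 0.087, then the shift along the tool's x, y, z in m, then the turn about the tool's z in rad. In form: [[jaw, tx, ty, tz, twist], ...]. A call has 1 to 20 rows; each row is the pose to reach, as a shift and turn from the pose commanded when the call began, along the tool's axes at that moment; what a row does not reach only later rows make up. A row lasts 1/10 s, in which the tool goes at most 50 mm and 8.59 degrees, less where a joint would pass 70% of its speed; a pose out of reach is approached as far as the arm can. A call with a gripper value outside its range is refused whole. The fingers move at their own pace and stop on an object; FORCE is the grip in N (left out, the last holds). Time passes only in rows, so rows that repeat a pose let the fingers close. It gives the time, the measured TCP pose, the force and the opening at its end, in the units of the state.
- get_obs(): the state, without advancing time (a new reading comes with each control period).
- read_camera(name): name is "side" or "top"; returns the picture (400x640x3 uint8, blue, green, red); there is no depth.
- camera_params(name): a dict with "camera_matrix" (3x3 intrinsics, pixels), "R" (3x3) and "t" (3): a world point X has camera coordinates R X + t. Camera axes: x right, y down, z forward; pixel columns grow to the right and rows downward; lengths in m; the calibration is good to about 2 mm. A picture is of the moment at which its call begins. camera_params takes no time and is no camera call.
- sign_off(): hands the job in, once; it reports no verdict.
The state is a dict: "time_s": time; "qpos": joint angles; "joint_velocities": joint speeds; "effort": joint torques, N m; "tool_pos": TCP position; "tool_rot": TCP orientation; "force": force on the tool from outside, world axes, zero at the start; "wrist_torque": the same for the moment, N m; "grip_width": finger opening in m.
Only numpy, scipy, OpenCV 4.12 (cv2) and the standard library are available. Lean on these libraries where they do the work, as an engineer would, in place of code of your own. Each camera call takes 0.05 s, during which the arm holds its last target.

## Working session

There is one attempt and no reset: what is moved stays moved. The work goes in short steps, Python scripts to look and compute and a shell command to move; the robot and the scene stay as the last step left them, time stands still between calls to the robot, and variables do not carry over. Pictures are saved under pics/ and viewed, and the job is handed in when it is done.

```bash
ls; mkdir -p pics; python3 - <<'E'
from cell import *
import cv2
print(get_obs(), pinch_z)
for n in("side","top"):
    im=read_camera(n); cv2.imwrite(f"pics/{n}0.png",im); print(n,camera_params(n))
E
```

```text
pics
{'time_s': 0.0, 'qpos': array([-65.76812941,  18.44023836,  -4.01665933,  83.17604159,
         1.29535766,  78.54002167,  -3.26036373]), 'joint_velocities': array([-0.1883469 ,  0.0516652 ,  0.07939153,  0.01984218, -0.0962022 ,
       -0.03896027, -0.10291089]), 'effort': array([-1.00512563e-03, -4.91293931e+01, -4.04410483e-01, -3.12529314e+01,
       -6.39267149e-02,  4.32761677e-02,  1.59727069e-04]), 'tool_pos': array([0.25821115, 0.59590233, 0.22143832]), 'tool_rot': array([-1.79888968e+02,  5.75654126e-03,  1.56578688e+02]), 'force': array([-0.25215868, -0.13898575,  0.35688779]), 'wrist_torque': array([-0.0312071 ,  0.01648524,  0.01215175]), 'grip_width': 0.08684209000688217} 0.0187
side {'camera_matrix': array([[513.66005929,   0.        , 321.14285261],
       [  0.        , 513.66005929, 198.01850802],
       [  0.        ,   0.        ,   1.        ]]), 'R': array([[-9.68461696e-01, -2.49162418e-01, -1.80077221e-04],
       [-1.74660807e-01,  6.79398761e-01, -7.12678698e-01],
       [ 1.77695092e-01, -6.90170568e-01, -7.01490585e-01]]), 't': array([0.54154752, 0.22056809, 1.53183553])}
top {'camera_matrix': array([[425.09426364,   0.        , 322.46125926],
       [  0.        , 425.09426364, 198.24982926],
       [  0.        ,   0.        ,   1.        ]]), 'R': array([[ 0.00600371, -0.99971306, -0.02318938],
       [-0.99554831, -0.00379419, -0.09417626],
       [ 0.09406125,  0.02365155, -0.99528543]]), 't': array([-0.04504115,  0.57681135,  1.28209893])}
```

View pics/side0.png

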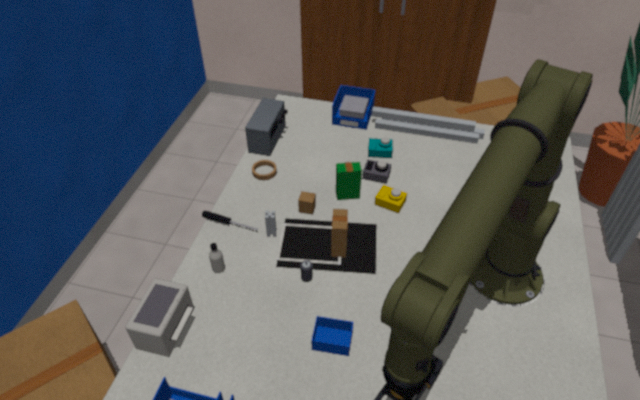

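View pics/top0.png

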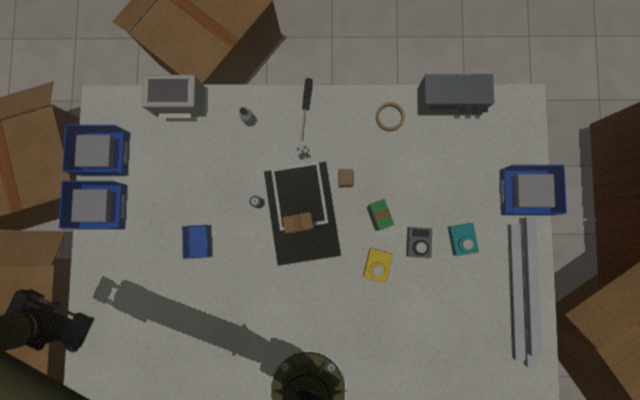

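```bash
python3 - <<'E'
import cv2
a=cv2.imread("pics/top0.png")[150:280,170:490];cv2.imwrite("pics/topc.png",cv2.resize(a,None,fx=2.5,fy=2.5,interpolation=cv2.INTER_CUBIC))
a=cv2.imread("pics/side0.png")[130:290,240:440];cv2.imwrite("pics/sidec.png",cv2.resize(a,None,fx=3.7,fy=3.7,interpolation=cv2.INTER_CUBIC))
E
```

```text
(no output)
```

View pics/topc.png

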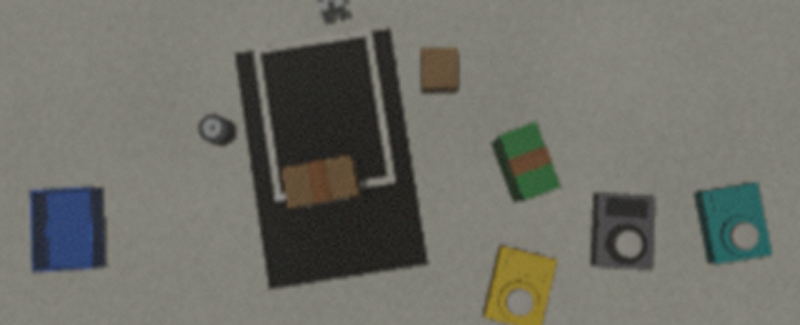

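View pics/sidec.png

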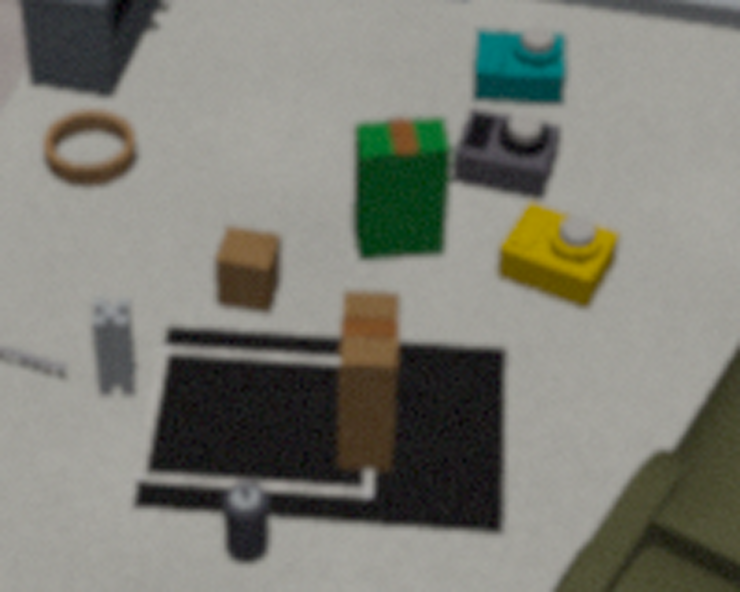

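```bash
cat > h.py <<'E'
import numpy as np, cv2
from cell import *
def ray(n,px,z):
    p=camera_params(n);K,R,t=p["camera_matrix"],p["R"],p["t"]
    px=np.atleast_2d(np.asarray(px,float)); d=(R.T@np.linalg.inv(K)@np.c_[px,np.ones(len(px))].T).T
    c=-R.T@t; s=(z-c[2])/d[:,2]; return (c+d*s[:,None])[:,:2]
def proj(n,X):
    p=camera_params(n);q=(p["camera_matrix"]@(p["R"]@np.atleast_2d(X).T+p["t"][:,None])).T
    return q[:,:2]/q[:,2:]
def big(m,n=1):
    c,_=cv2.findContours(m.astype(np.uint8),cv2.RETR_EXTERNAL,cv2.CHAIN_APPROX_NONE)
    return sorted(c,key=cv2.contourArea)[::-1][:n]
def rect(n,c,z):
    w=ray(n,c.reshape(-1,2),z); r=cv2.minAreaRect((w*1000).astype(np.float32))
    return r,cv2.boxPoints(r)
E
python3 - <<'E'
from h import *
for n in("top","side"):
    p=camera_params(n);print(n,-p["R"].T@p["t"])
im=cv2.imread("pics/top0.png"); hsv=cv2.cvtColor(cv2.GaussianBlur(im,(3,3),0),cv2.COLOR_BGR2HSV)
H,S,V=cv2.split(hsv)
for uv in [(300,185),(290,222),(298,222),(312,222),(345,178),(300,250),(250,250),(420,232),(380,205),(421,247)]:
    print(uv,hsv[uv[1],uv[0]])
win=np.zeros_like(V);win[155:272,260:346]=1
m=(V<60)&(win>0)
c=big(cv2.morphologyEx(m.astype(np.uint8),cv2.MORPH_CLOSE,np.ones((13,13))))[0]
hull=cv2.convexHull(c)
print("mat",rect("top",hull,.004))
b=(S>75)&(V>50)&(H<25)&(win>0)
c=big(b)[0]; print(cv2.contourArea(c),cv2.minAreaRect(c)); print("carton",rect("top",c,.134))
E
```

```text
top [ 0.45391814 -0.07316333  1.32933184]
side [0.29079298 1.0423074  1.2318599 ]
(300, 185) [23 24 42]
(290, 222) [ 17 112  96]
(298, 222) [ 12 134  97]
(312, 222) [15 98 68]
(345, 178) [ 16 105 102]
(300, 250) [23 28 37]
(250, 250) [ 24  20 130]
(420, 232) [15 11 45]
(380, 205) [ 63 114  96]
(421, 247) [ 23  18 130]
mat (((530.7128295898438, 37.17152404785156), (293.41668701171875, 223.47628784179688), 9.325096130371094), array([[367.83768, 123.66099],
       [404.04886, -96.86202],
       [693.588  , -49.31794],
       [657.37683, 171.20508]], dtype=float32))
467.0 ((297.4720153808594, 222.0959930419922), (18.067432403564453, 29.69498634338379), 79.69515228271484)
carton (((499.2773742675781, 25.110746383666992), (50.862979888916016, 83.4163818359375), 10.59212875366211), array([[466.61258 ,  61.433533],
       [481.9459  , -20.561485],
       [531.94214 , -11.21204 ],
       [516.6089  ,  70.782974]], dtype=float32))
```

```bash
python3 - <<'E'
from h import *
print("mat corners",ray("top",[(264,171.2),(325.6,162),(340.8,255.2),(278,265.2)],.004).round(4))
mc=ray("top",[(264,171.2),(325.6,162),(340.8,255.2),(278,265.2)],.004)
ctr=mc.mean(0); ax=(mc[0]+mc[1]-mc[2]-mc[3]);ax/=np.linalg.norm(ax);print(ctr,np.degrees(np.arctan2(ax[1],ax[0])),"outline",ctr+.055*ax)
im=cv2.imread("pics/top0.png"); hsv=cv2.cvtColor(im,cv2.COLOR_BGR2HSV);H,S,V=cv2.split(hsv)
# top-down metric warp
def metric(z,name,x0=.38,x1=.72,y0=-.13,y1=.21,s=2000):
    W=np.float32([[x1,y1],[x1,y0],[x0,y0],[x0,y1]]); P=proj("top",np.c_[W,np.full(4,z)]).astype(np.float32)
    D=np.float32([[0,0],[(y1-y0)*s,0],[(y1-y0)*s,(x1-x0)*s],[0,(x1-x0)*s]])
    M=cv2.getPerspectiveTransform(P,D);o=cv2.warpPerspective(im,M,(int((y1-y0)*s),int((x1-x0)*s)),flags=cv2.INTER_CUBIC)
    o=cv2.convertScaleAbs(o,alpha=1.7)
    o=o[:600]; cv2.imwrite(name,o)
metric(.004,"pics/m4.png",s=1700); metric(.134,"pics/m134.png",x0=.44,x1=.56,y0=-.05,y1=.10,s=5000)
# consoles, side view triangulated button
for w,name in (((405,432,225,262),"button"),):
    u0,u1,v0,v1=w; m=np.zeros_like(V); m[v0:v1,u0:u1]=V[v0:v1,u0:u1]; 
    print(m[v0:v1,u0:u1][8:30])
E
```

```text
mat corners [[ 0.6644  0.1437]
 [ 0.6942 -0.0509]
 [ 0.4026 -0.0994]
 [ 0.3706  0.0947]]
[0.53293626 0.02202562] 9.464272331583107 outline [0.58718761 0.03106941]
[[131 118  75  52  68  76  76  57  43  48  44  44  46  45  46  43  46  45
   45  43  47  48  42  52  65  76  81]
 [130 107  66  53  71  79  74  58  45  43  44  47  47  47  44  47  46  47
   44  46  46  40  46  53  68  76  84]
 [128 107  64  51  71  76  76  58  46  49  47  49  47  47  47  46  46  48
   44  48  49  47  45  52  69  75  86]
 [128 106  66  51  68  79  78  68  63  65  60  59  60  61  59  59  53  56
   55  53  52  47  48  55  70  72  84]
 [128 109  62  50  68  78  78  75  78  77  77  74  73  73  73  73  73  68
   68  72  68  65  62  63  75  77  87]
 [131 110  68  46  60  79  77  78  75  77  77  75  77  77  76  73  70  74
   75  77  78  76  74  75  74  75  91]
 [130 107  68  45  61  74  80  75  76  78  78  75  68  67  66  63  62  66
   68  72  77  77  74  78  74  74  90]
 [124 102  61  46  61  76  79  77  80  79  69  58  46  55  49  47  50  49
   52  64  68  73  75  77  78  76  91]
 [124  94  59  52  71  79  80  79
[... 849 characters left out ...]
  58  51  71  76  92]
 [123  83  50  59  74  78  71  60  45  46  51  86 122 134 133 133 131 131
  129 128 121  92  53  52  72  76  90]
 [122  81  51  61  76  82  78  69  51  45  48  64 102 125 132 132 133 130
  129 128 112  73  49  56  70  78  93]
 [121  80  47  60  77  81  79  77  62  48  43  51  73 105 120 121 126 126
  124 111  84  51  50  63  74  78  95]
 [119  83  48  62  74  79  78  79  72  55  45  44  51  66  87  95 110 109
  100  82  56  47  60  74  76  79 100]
 [119  76  47  63  77  78  79  77  73  68  51  44  44  45  54  55  66  67
   61  52  51  60  74  75  76  79 102]
 [118  75  49  62  76  77  78  79  78  73  67  55  52  47  44  48  45  48
   46  55  63  70  74  73  75  81 101]]
```

View pics/m4.png

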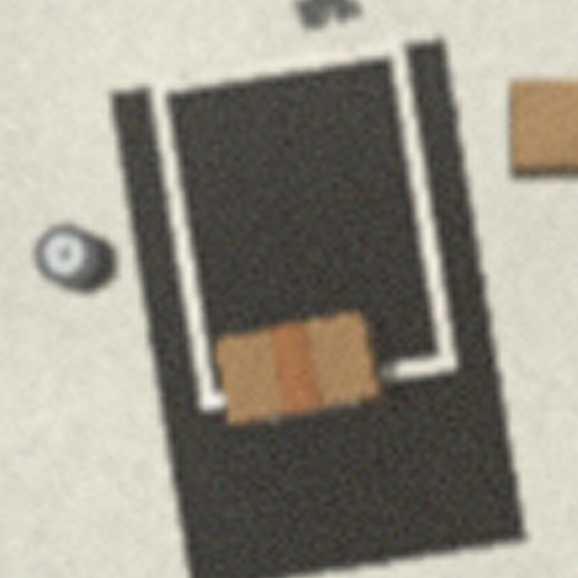

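View pics/m134.png

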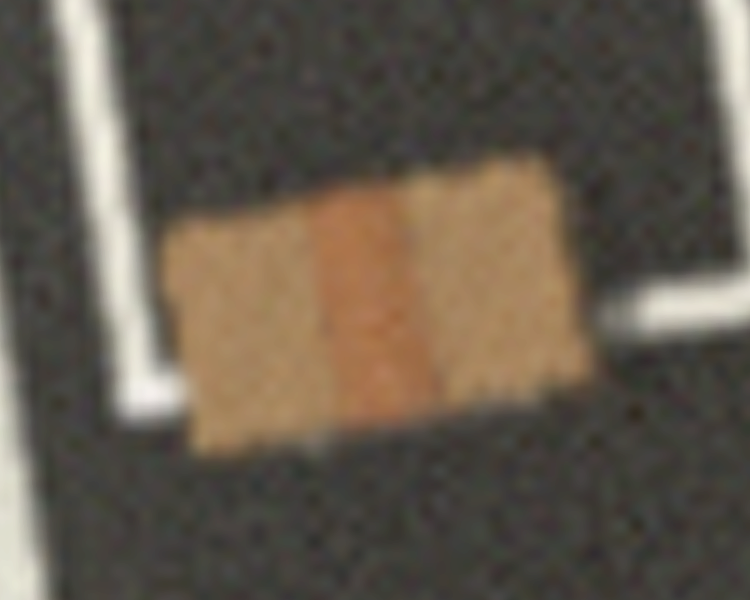

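```bash
python3 - <<'E'
from h import *
def cen(n,w,th):
    u0,u1,v0,v1=w; V=cv2.cvtColor(cv2.imread(f"pics/{n}0.png"),cv2.COLOR_BGR2HSV)[...,2]
    m=np.zeros_like(V);m[v0:v1,u0:u1]=V[v0:v1,u0:u1]>th
    c=big(m)[0];M=cv2.moments(c);print(n,cv2.boundingRect(c),M['m00']);return M['m10']/M['m00'],M['m01']/M['m00']
a=cen("top",(413,429,236,260),100); b=cen("side",(374,392,158,172),110)
print(a,b)
P=[]
for n in("top","side"):
    p=camera_params(n);P.append(p["camera_matrix"]@np.c_[p["R"],p["t"]])
X=cv2.triangulatePoints(P[0],P[1],np.array(a,float).reshape(2,1),np.array(b,float).reshape(2,1));X=(X[:3]/X[3]).ravel();print(X)
print(proj("top",X),proj("side",X))
for z in(.045,.05,.055,.06,.065):print(z,ray("top",a,z),ray("side",b,z))
cv2.imwrite("pics/btn.png",cv2.resize(cv2.imread("pics/side0.png")[145:190,355:405],None,fx=12,fy=12,interpolation=cv2.INTER_CUBIC))
# plan of push
o=get_obs(); y=np.radians(o["tool_rot"][2]); tx=np.array([np.cos(y),np.sin(y)]);ty=np.array([np.sin(y),-np.cos(y)])
yaw=np.radians(9.9);a=np.array([np.cos(yaw),np.sin(yaw)]);c=np.array([.499,.025])
for name,g in(("way",np.array([.47,.25])),("pre",c-a*(.0225+.0095+.022)),("contact",c-a*.032)):
    d=g-o["tool_pos"][:2];print(name,g,"shift",d@tx,d@ty)
E
```

```text
top (417, 243, 9, 10) 61.0
side (374, 158, 18, 14) 95.0
(421.0163934426229, 247.30327868852459) (383.1929824561403, 161.19122807017544)
[ 0.42506368 -0.33389718  0.06736757]
[[421.2245619  248.88834689]] [[382.26725686 161.1455317 ]]
0.045 [[ 0.42925129 -0.33797408]] [[ 0.42441608 -0.36090301]]
0.05 [[ 0.42934732 -0.33694316]] [[ 0.42385316 -0.35499157]]
0.055 [[ 0.42944335 -0.33591223]] [[ 0.42329023 -0.34908013]]
0.06 [[ 0.42953937 -0.3348813 ]] [[ 0.4227273  -0.34316869]]
0.065 [[ 0.4296354  -0.33385037]] [[ 0.42216438 -0.33725724]]
way [0.47 0.25] shift -0.3318318500912799 -0.2332996344032889
pre [0.4458041  0.01571583] shift -0.40274885893182455 -0.45789992955978015
contact [0.4674765  0.01949827] shift -0.4211324550988388 -0.44581508814716186
```

View pics/btn.png

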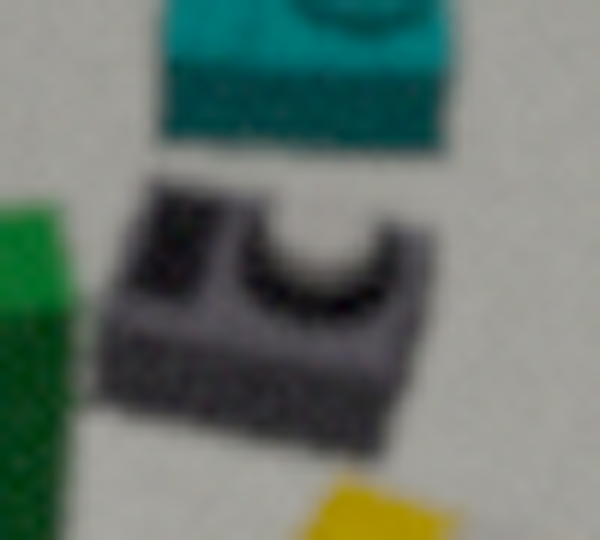

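Choices (top view). For the carton: brown tall carton (298,222) ✔, green look-alike (380,214) ✗ and small brown carton (346,177) ✗. For the console: grey (420,243) ✔, turquoise (464,239) ✗ and yellow (378,266) ✗. The close crops confirm both choices, and the mat and carton share the same yaw of about 10°. I'm moving behind the carton with the fingers closed.

```bash
python3 -m handwheel '[[0,-0.01,-0.007,0,-0.02],[0,-0.03,-0.021,0,-0.06],[0,-0.06,-0.042,0,-0.12],[0,-0.09,-0.063,0,-0.18],[0,-0.12,-0.084,0,-0.24],[0,-0.15,-0.105,0,-0.30],[0,-0.18,-0.126,0,-0.36],[0,-0.21,-0.147,0,-0.42],[0,-0.24,-0.168,0,-0.48],[0,-0.27,-0.189,0,-0.53],[0,-0.30,-0.21,0,-0.58],[0,-0.325,-0.235,0,-0.58],[0,-0.34,-0.265,0,-0.58],[0,-0.35,-0.295,0,-0.58],[0,-0.36,-0.325,0,-0.58],[0,-0.37,-0.355,0,-0.58],[0,-0.38,-0.385,0,-0.58],[0,-0.39,-0.415,0,-0.58],[0,-0.40,-0.44,0,-0.58],[0,-0.403,-0.458,0,-0.58]]' 10
python3 - <<'E'
from h import *
o=get_obs();print(o)
for n in("top","side"):
    cv2.imwrite(f"pics/{n}1.png",read_camera(n))
E
```

```text
time_s: 2.1
tool_pos: [0.4459, 0.0136, 0.2223]
tool_rot: [-180.0, -0.0, -170.3]
force: [0.5, 0.1, -0.1]
grip_width: 0.0004
{'time_s': 2.1, 'qpos': array([-27.57650334,  -7.83836265,  20.58845739, 111.044778  ,
         2.84439702,  76.32571102,  91.82945851]), 'joint_velocities': array([ 8.09605011, -8.36446243,  9.10106593,  6.50373204,  3.38010306,
        1.15025873, 16.7077503 ]), 'effort': array([ -0.57437025, -20.36361516,  -1.79242473, -31.07472181,
         0.03637361,   0.06840006,  -0.19661021]), 'tool_pos': array([0.44586372, 0.01363934, 0.22233766]), 'tool_rot': array([-1.79985627e+02, -1.15047123e-02, -1.70332600e+02]), 'force': array([ 0.48127521,  0.10593669, -0.13045218]), 'wrist_torque': array([ 0.04296915, -0.01989404,  0.00045842]), 'grip_width': 0.0003801214040000043}
```

View pics/side1.png

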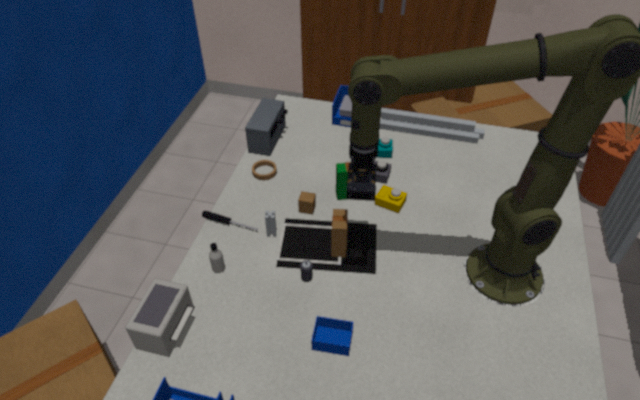

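The side view shows the gripper above and behind the carton, and nothing has been disturbed. I'm lowering to push height.

```bash
python3 -m handwheel '[[0,0,0,0,0],[0,0,-0.002,0.02,0],[0,0,-0.002,0.045,0],[0,0,-0.002,0.07,0],[0,0,-0.002,0.095,0],[0,0,-0.002,0.11,0],[0,0,-0.002,0.114,0],[0,0,-0.002,0.114,0],[0,0,-0.002,0.114,0]]'
python3 - <<'E'
from h import *
o=get_obs();print(o["tool_pos"],o["tool_rot"],o["force"])
cv2.imwrite("pics/side2.png",cv2.resize(read_camera("side")[130:290,240:440],None,fx=3.7,fy=3.7,interpolation=cv2.INTER_CUBIC))
E
```

```text
time_s: 3.1
tool_pos: [0.4472, 0.0147, 0.1094]
tool_rot: [180.0, 0.1, -170.1]
force: [0.8, -0.2, 1.1]
grip_width: 0.0009
[0.44724575 0.01471282 0.10935776] [ 1.79995896e+02  7.78600469e-02 -1.70132251e+02] [ 0.81686047 -0.2481823   1.07810705]
```

View pics/side2.png

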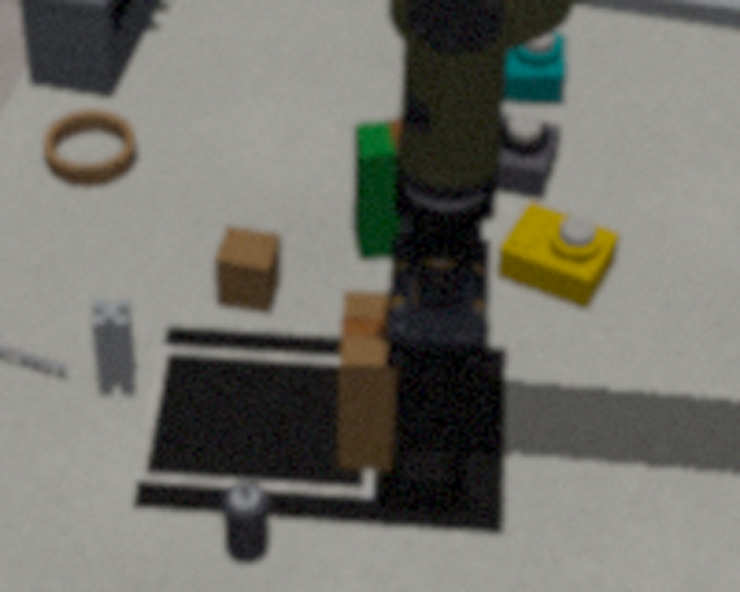

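Side crop: the fingers are about 20 mm behind the labelled face at crop (395,340). The body clears the carton top. I'm pushing slowly along the tool's −x.

```bash
python3 -m handwheel '[[0,-0.006,0,0,0],[0,-0.011,0,0,0],[0,-0.015,0,0,0],[0,-0.018,0,0,0],[0,-0.021,0,0,0],[0,-0.024,0,0,0],[0,-0.027,0,0,0],[0,-0.030,0,0,0],[0,-0.033,0,0,0],[0,-0.036,0,0,0],[0,-0.036,0,0,0]]'
python3 - <<'E'
from h import *
o=get_obs();print(o["tool_pos"],o["tool_rot"],o["force"])
cv2.imwrite("pics/side3.png",cv2.resize(read_camera("side")[130:290,240:440],None,fx=3.7,fy=3.7,interpolation=cv2.INTER_CUBIC))
E
```

```text
time_s: 4.25
tool_pos: [0.4824, 0.0203, 0.1086]
tool_rot: [-180.0, 0.0, -170.2]
force: [-1.0, 0.5, -1.1]
grip_width: -0.0001
[0.48242784 0.02025479 0.10857277] [-1.79992708e+02  2.34942417e-02 -1.70185130e+02] [-1.0255832   0.52856596 -1.07080881]
```

View pics/side3.png

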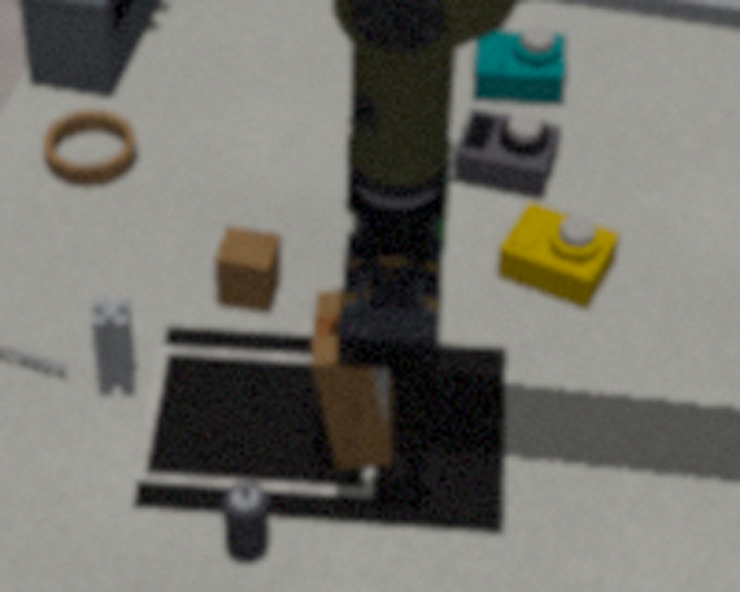

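The carton is tilting forward with its foot in place at crop (335-390,465), and the white label is visible behind. I'm continuing the push.

```bash
python3 -m handwheel '[[0,-0.003,0,0,0],[0,-0.006,0,0,0],[0,-0.009,0,0,0],[0,-0.012,0,0,0],[0,-0.015,0,0,0],[0,-0.018,0,0,0],[0,-0.021,0,0,0],[0,-0.024,0,0,0],[0,-0.024,0,0,0],[0,-0.024,0,0,0],[0,-0.024,0,0,0],[0,-0.024,0,0,0],[0,-0.024,0,0,0],[0,-0.024,0,0,0]]'
python3 - <<'E'
from h import *
o=get_obs();print(o["tool_pos"],o["tool_rot"],o["force"])
cv2.imwrite("pics/side4.png",cv2.resize(read_camera("side")[130:290,240:440],None,fx=3.7,fy=3.7,interpolation=cv2.INTER_CUBIC))
E
```

```text
time_s: 5.7
tool_pos: [0.5056, 0.0243, 0.1086]
tool_rot: [180.0, 0.0, -170.2]
force: [0.1, -0.3, -0.8]
grip_width: 0.0004
[0.5056059  0.02425729 0.10862772] [ 1.79994436e+02  1.02375412e-02 -1.70190377e+02] [ 0.10348908 -0.30844166 -0.82276628]
```

View pics/side4.png

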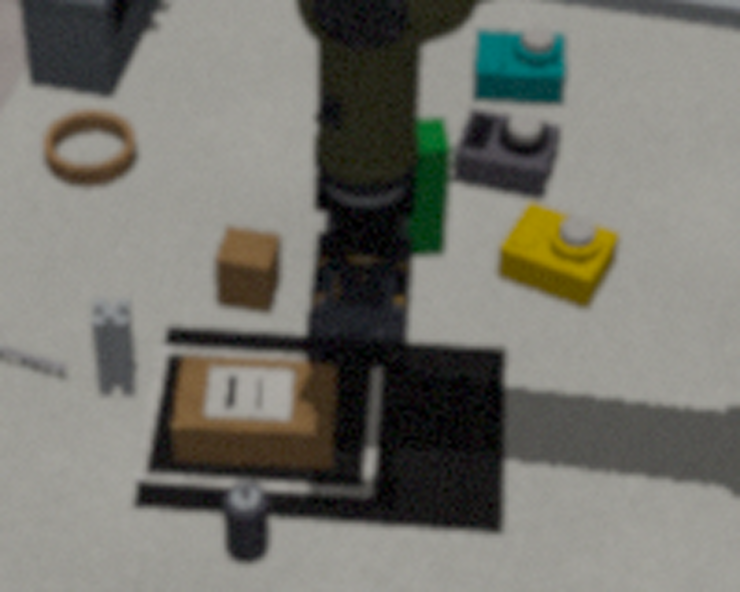

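It fell label up inside the outline. I'm rising and going over to the button.

```bash
python3 -m handwheel '[[0,0,0,-0.02,0],[0,0,0,-0.05,0],[0,0,0,-0.08,0],[0,0.005,-0.01,-0.1,0],[0,0.015,-0.035,-0.11,0],[0,0.025,-0.06,-0.11,0],[0,0.037,-0.09,-0.11,0],[0,0.049,-0.12,-0.11,0],[0,0.061,-0.15,-0.11,0],[0,0.073,-0.18,-0.11,0],[0,0.085,-0.21,-0.11,0],[0,0.097,-0.24,-0.11,0],[0,0.109,-0.27,-0.11,0],[0,0.121,-0.30,-0.11,0],[0,0.131,-0.325,-0.11,0],[0,0.137,-0.342,-0.11,0],[0,0.137,-0.342,-0.11,0],[0,0.137,-0.342,-0.11,0],[0,0.137,-0.342,-0.11,0]]'
python3 - <<'E'
from h import *
o=get_obs();print(o["tool_pos"],o["tool_rot"],o["qpos"][6],o["force"])
im=read_camera("top");cv2.imwrite("pics/top5.png",im)
cv2.imwrite("pics/top5c.png",cv2.resize(im[150:280,170:490],None,fx=2.5,fy=2.5,interpolation=cv2.INTER_CUBIC))
s=read_camera("side");cv2.imwrite("pics/side5.png",s)
H,S,V=cv2.split(cv2.cvtColor(im,cv2.COLOR_BGR2HSV))
m=np.zeros_like(V);m[155:272,260:333]=((S>60)&(H<25)&(V>50))[155:272,260:333]
# top face of fallen carton incl. white label: hull
c=cv2.convexHull(big(m)[0]);r,b=rect("top",c,.049);print("carton",r)
yaw=np.radians(9.46);a=np.array([np.cos(yaw),np.sin(yaw)]);n=np.array([-a[1],a[0]]);q=b/1000-[.5872,.0311]
print(np.c_[q@a,q@n].round(4))
g=np.zeros_like(V);g[(H>50)&(H<75)&(S>80)]=1
for c in big(g,2): print("green",cv2.contourArea(c),rect("top",c,.134)[1])
E
```

```text
time_s: 7.65
tool_pos: [0.4296, -0.3346, 0.2184]
tool_rot: [179.9, 0.0, -170.1]
force: [-0.1, 0.4, 0.1]
grip_width: 0.0002
[ 0.42955298 -0.33458771  0.21838747] [ 1.79943855e+02  1.80663902e-02 -1.70075361e+02] 139.424257440939 [-0.0766265   0.35657174  0.05627431]
carton ((589.1887817382812, 43.40434265136719), (135.12767028808594, 84.85123443603516), 11.138274192810059)
[[-0.0648  0.0522]
 [-0.0623 -0.0326]
 [ 0.0728 -0.0286]
 [ 0.0703  0.0562]]
green 126.5 [[ 478.8793  -197.9491 ]
 [ 495.19272 -242.98697]
 [ 519.5095  -234.17908]
 [ 503.19608 -189.1412 ]]
green 124.0 [[ 525.58234 -184.25182]
 [ 540.98956 -226.01506]
 [ 565.9805  -216.79543]
 [ 550.5733  -175.03218]]
```

View pics/top5c.png

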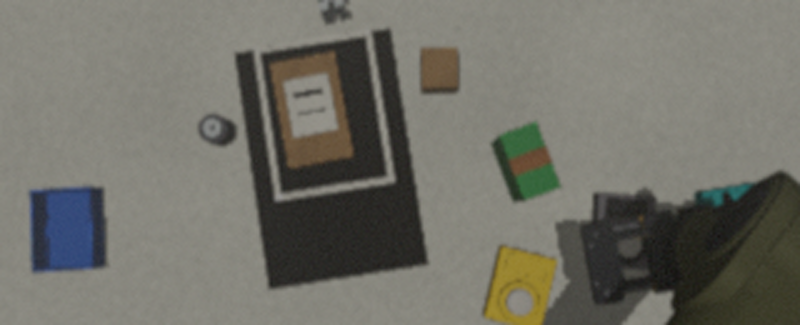

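View pics/side5.png

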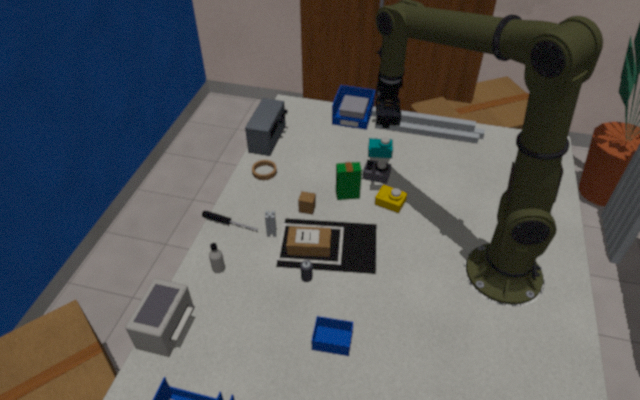

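Top crop: the carton lies label up inside the tape at crop (310,108). Its corners in the outline frame are x −65..+73 mm and y −33..+56 mm, within ±90/±67.5. The bystanders are unchanged. I'm descending to the button.

```bash
python3 -m handwheel '[[0,0,0,0.015,0],[0,0,0,0.04,0],[0,0,0,0.065,0],[0,0,0,0.09,0],[0,0,0,0.115,0],[0,0,0,0.13,0],[0,0,0,0.14,0],[0,0,0,0.145,0],[0,0,0,0.145,0],[0,0,0,0.145,0]]'
python3 - <<'E'
from h import *
o=get_obs();print(o["tool_pos"],o["tool_rot"],o["qpos"][6],o["force"])
cv2.imwrite("pics/side6.png",cv2.resize(read_camera("side")[120:200,330:430],None,fx=7,fy=7,interpolation=cv2.INTER_CUBIC))
E
```

```text
time_s: 8.75
tool_pos: [0.4295, -0.3366, 0.0743]
tool_rot: [-180.0, 0.1, -170.2]
force: [0.3, -0.3, 0.2]
grip_width: 0.0001
[ 0.42945983 -0.33655211  0.07434367] [-1.79950057e+02  7.03830690e-02 -1.70191786e+02] 145.57344203355544 [ 0.28644016 -0.30801599  0.22761052]
```

View pics/side6.png

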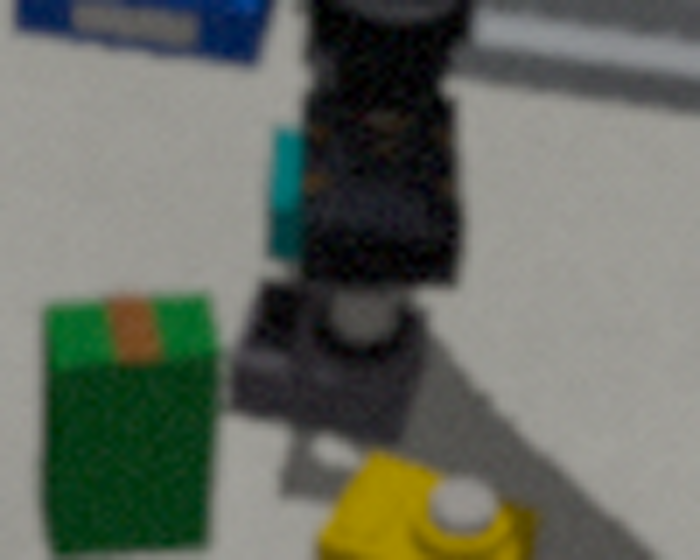

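```bash
python3 -m handwheel '[[0,0,0,0,0.05],[0,0,0,0,0.1],[0,0,0,0.003,0.1],[0,0,0,0.006,0.1],[0,0,0,0.008,0.1],[0,0,0,0.01,0.1],[0,0,0,0.012,0.1],[0,0,0,0.012,0.1]]'
```

```text
time_s: 9.6
tool_pos: [0.4289, -0.3361, 0.0615]
tool_rot: [180.0, -0.0, -175.9]
force: [-0.6, 0.6, 1.5]
grip_width: 0.0004
```

```bash
python3 -m handwheel '[[0,0,0,0.001,0],[0,0,0,0.002,0],[0,0,0,0.003,0],[0,0,0,0.003,0]]'; python3 -c "
from cell import *;print(get_obs()['force'],get_obs()['tool_pos'])"
```

```text
time_s: 10.0
tool_pos: [0.4289, -0.3361, 0.0586]
tool_rot: [180.0, 0.0, -175.9]
force: [-1.2, 0.2, 3.2]
grip_width: 0.0003
[-1.23239597  0.15211213  3.2152056 ] [ 0.42889061 -0.33609449  0.05858683]
```

```bash
python3 -m handwheel '[[0,0,0,0.001,0],[0,0,0,0.002,0],[0,0,0,0.003,0],[0,0,0,0.003,0],[0,0,0,0.003,0]]'; python3 -c "
from cell import *;print(get_obs()['force'],get_obs()['tool_pos'])"
```

```text
time_s: 10.5
tool_pos: [0.429, -0.3361, 0.0564]
tool_rot: [180.0, 0.0, -175.9]
force: [-3.5, 2.7, 10.8]
grip_width: 0.0005
[-3.46740357  2.74331494 10.79887547] [ 0.4289807  -0.33613113  0.05637372]
```

Force is 10.8 N, up from about 1.5 N some 5–6 mm higher, so the button is on its bottom stop. I'm holding briefly, then releasing.

```bash
python3 -m handwheel '[[0,0,0,0.0005,0],[0,0,0,0.0005,0],[0,0,0,-0.004,0],[0,0,0,-0.012,0],[0,0,0,-0.03,0],[0,0,0,-0.06,0],[0,0,0,-0.1,0],[0,0,0,-0.14,0],[0,0,0,-0.16,0],[0,0,0,-0.16,0],[0,0,0,-0.16,0]]'
python3 - <<'E'
from h import *
o=get_obs();print(o["tool_pos"],o["force"])
for n,w in(("top",(150,280,170,490)),("side",(130,290,240,440))):
    a=read_camera(n)[w[0]:w[1],w[2]:w[3]];k=2.5 if n=="top" else 3.7
    cv2.imwrite(f"pics/{n}7.png",cv2.resize(a,None,fx=k,fy=k,interpolation=cv2.INTER_CUBIC))
E
```

```text
time_s: 11.6
tool_pos: [0.4289, -0.3359, 0.2152]
tool_rot: [180.0, 0.0, -175.9]
force: [0.5, -0.4, -1.0]
grip_width: 0.0005
[ 0.42891116 -0.33592739  0.2152285 ] [ 0.46724856 -0.35150254 -1.02058923]
```

View pics/top7.png

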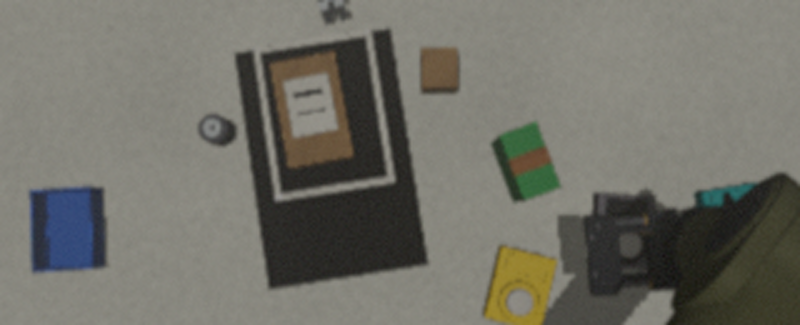

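View pics/side7.png

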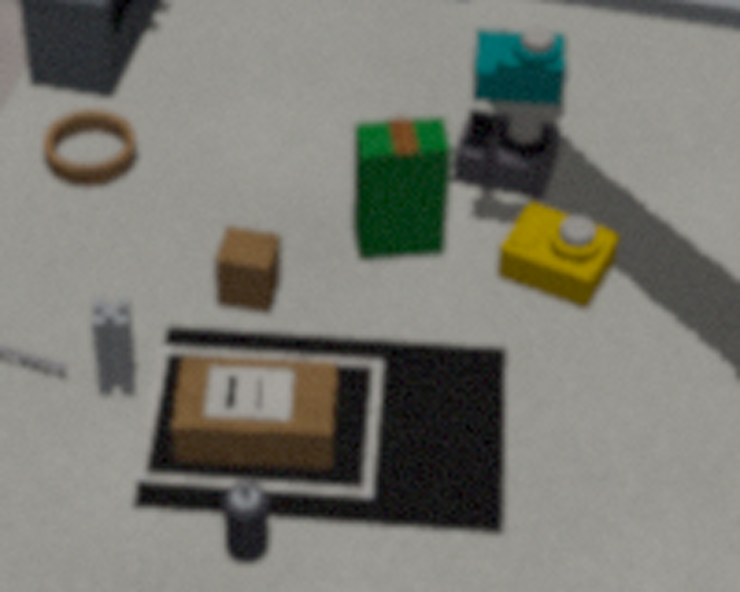

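Both views show the carton flat, label up, inside the tape. The motor, small carton, profile and bin are where they stood, and the arm is clear. Handing in.

```bash
python3 -c "
from cell import *;print(sign_off())"
```

```text
the job is handed in; nothing more can be done
None
```

The carton is down label up inside the outline and the button has been pressed and let go. I handed the job in after about 11.6 s of the 42 s allowed; sign_off gives no verdict.

- **Carton:** I pushed with closed fingers on the labelled face, about 105 mm up. It tipped over its front edge and landed flat. From the top view, its corners in the outline frame are x −65 to +73 mm and y −33 to +56 mm. The limits are ±90 and ±67.5 mm. I checked these corners before the press; the pictures after the press show it in the same place.
- **Button:** I pressed the grey console's button until the force reached 10.8 N, over about 6 mm. That means it was on its bottom stop. I then lifted clear to 0.215 m.
- **Surroundings:** The last pictures show the bin, motor, small carton, profile and look-alikes unmoved.

- **Not seen directly:** I inferred the button's travel from force and height.
- **Disagreement:** my first automatic mat outline (223 mm wide instead of 200) and the side-view button centroid were off, so I used hand-read corners and the top-view button position instead.

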